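Work the guarded sample press

ROBOT

A 6-joint arm with a two-finger parallel gripper is mounted at the origin on the work surface. World frame = base frame: x ahead of the robot, y to its left, z up, the work surface at z = 0. Lengths are in m, angles in degrees, forces in N, time in s.
With the tool pointing down it reaches from about 0.35 to 0.975 m from the base axis. Payload 17.4 kg.
Tool frame: the origin (TCP) lies at the very end of the fingers, on their centre line; the grasp point (between the pads) lies 19 mm behind it; z points along the fingers, y is the direction in which the jaws open and shut (so a half turn about z gives the same grasp; the last joint's range is limited). The gripper opens to 85 mm and grips with 20 to 120 N. Pads are 22 mm wide; open, the fingers measure 114 mm over their backs; the gripper's body (76 mm by 85 mm) begins 54 mm behind the grasp point. The pads swing forward as they close: fully open they stand 13 mm farther back than shut.
Start: joints at [66.073, 6.646, 82.598, -0, 90.757, -2.166], TCP at [0.25, 0.627, 0.231] pointing down, gripper open.
Joint ranges: [-162.19, 162.19], [-47.58, 125.68], [4.15, 143.07], [-65.23, 245.23], [0.69, 171.88], [-170.13, 170.13]. Speed limits (degrees/s): [108.29, 108.29, 127.2, 180, 180, 180].

INTERFACE

Orientations are given as a 3x3 rotation matrix whose columns are the frame's x, y, z axes.
In Python, from station import r gives the robot as it stands.
- The arm moves only by the tool jog_arm, never from a script. Its argument "steps" is a list of rows, each a list of 7 numbers: the shift along the world's x, y, z as a fraction of full scale, then the turn, a rotation vector about the world's x, y, z as a fraction of full scale, then the closure, from 0 (fully open) to 1 (shut). A call has 1 to 8 rows; each row is the pose to reach, as a shift and turn from the pose commanded when the call began, turning the shorter way round; what a row does not reach only later rows make up. Full scale, the value 1, is 0.3 m for a shift and 180 degrees for a turn. A row lasts 1/12 s, in which the tool goes at most 41.7 mm and 7.16 degrees, less where a joint would pass 70% of its speed; a pose out of reach is approached as far as the arm can. A call with a number of a shift or a turn outside -1 to 1 is refused whole. A call with a gripper value outside its range is refused whole. The fingers move at their own pace and stop on an object; "squeeze" is the grip in N (left out, the last holds). Time passes only in rows, so rows that repeat a pose let the fingers close. It gives the time, the measured TCP pose, the force and the opening at its end, in the units of the state.
- r.state(): the state, without advancing time (a new reading comes with each control period).
- r.capture(name): name is "scene" or "side" or "wrist"; returns (picture, depth): 400x640x3 uint8, red, green, blue; 400x640 float32, m along the optical axis (not along the pixel's ray), 0 where there is no reading.
- r.camera_info(name): a dict with "intrinsics" (3x3 intrinsics, pixels), "dist" ([k1, k2, p1, p2, k3] as OpenCV has them; the pictures are not rectified), "pose" (4x4, takes a point from camera to world coordinates). Camera axes: x right, y up, looking along -z (the intrinsics and any distortion apply to the point x, -y, -z); pixel columns grow to the right and rows downward; lengths in m; the calibration is good to about 2 mm. A picture is of the moment at which its call begins: read the wrist's pose just before it. camera_info takes no time and is no camera call; for the wrist camera it gives the pose at the moment of the call.
- r.sign_off(): hands the job in, once; it reports no verdict.
The state is a dict: "time_s": time; "q": joint angles; "qd": joint speeds; "tau": joint torques, N m; "tool_pos": TCP position; "eef_rot": TCP orientation; "wrist_force": force on the tool from outside, world axes, zero at the start; "moment": the same for the moment, N m; "opening": finger opening in m.
Only numpy, scipy, OpenCV 4.12 (cv2) and the standard library are available. Lean on these libraries where they do the work, as an engineer would, in place of code of your own. Each camera call takes 0.05 s, during which the arm holds its last target.

TASK

Squeeze the sample in the bench press with the fingertips: push the sliding cover fully open, reach down through the guard window and press the lever all the way down, and keep it down for one second. Then let the lever spring back up, come out, and push the cover fully shut again. Never touch the guard itself, and do not grasp, lift or disturb anything else on the table.

Things in the scene. Friction and masses are not known exactly. Their poses are not given: they have to be found in the camera images.
- press: Fixed grey bench press; nothing on it is to be grasped. Origin on the table right under the centre of the guard window. Its x axis points away from the robot, its y axis along the press (the way the cover opens), z up; it is turned up to 0.35 rad either way. Base plate 30 mm thick, x -95 to +155 mm, y -290 to +210 mm. A plunger head on a column stands at y -195 to -245 mm, x -20 to 120 mm, 190 mm high, with a small steel pot under it.
- guard: Fixed dark steel guard hood of the press, same origin and axes as press. Its flat deck (4 mm sheet, upper face at z 120 mm) spans x -75 to +100 mm and y -75 to +190 mm, closed below by side sheets and, on the far side, bars. The square window in the deck is 100 x 100 mm, x and y -50 to +50 mm. Two rails 6 mm high run along y on the deck at x +-61 to +-69 mm. Must not be touched by any part of the robot.
- window (a point): Centre of the guard window, in the plane of the deck's upper face, 120 mm above the table; axes as press.
- cover (a joint): Position in m of the sliding cover: 0 = shut over the window, 0.115 = fully open against its stop. It slides along the press's +y, needs about 2 N and stays where it is left. It starts 0 to 0.03 open.
- cover_top (a point): Centre of the top of the sliding cover, an aluminium slab 110 mm (x) by 116 mm (y), whose upright sides reach from 1 to 24 mm above the deck; top 144 mm above the table. The sides to push are 58 mm either side of this point along y. Axes as press.
- lever (a joint): Angle in rad of the press lever under the window: 0 = up (rest), 0.25 = fully down on its stop. It springs back by itself; the pad needs about 4 N to start and 8 N at the bottom.
- lever_pad (a point): Centre of the upper face of the lever's flat steel pad, 44 mm (x) by 60 mm (y), right under the middle of the window and 14 mm below the deck's upper face at rest. Pressed fully it sinks 20 mm (and shifts 4 mm to -x), tilting by the joint's angle. The lever's hinge lies 80 mm away along the press's +x. Nothing else is within 30 mm below the pad at rest.
- jar_low: Loose low jar, 48 mm across, 55 mm high, standing on the base plate behind the guard; origin under its centre. Leave alone.
- jar_tall: Loose jar, 60 mm across, 95 mm high; origin under its centre. Leave alone.
- wash_bottle: Loose plastic bottle, 64 mm across, 160 mm high; origin under its centre. Leave alone.
- probe: Loose hand probe, 150 mm long, lying on the table along its x axis between robot and press. Leave alone.
- beaker: Loose beaker, 70 mm across, 80 mm high, beyond the press's +y end; origin under its centre. Leave alone.
- bone: Loose forked bone specimen, about 120 mm long and 18 mm high, lying between robot and press; origin under its middle. Leave alone.
- sample_tray: Loose white tray 140 x 100 x 30 mm, beyond the press's -y end; origin under its centre. Leave alone.

How it is judged:
By the outcome, as a careful person would: the job done as asked, in the order asked, and still so for the second after the job is handed in, with the robot touching nothing.
It also fails if it takes over 50 s, if anything falls off the work surface, if the arm or the gripper's body presses on something with over 40 N, if the wrist force passes 120 N, or if a joint passes its speed limit or range.

## Working session

There is one attempt and no reset: what is moved stays moved. The work goes in short steps, Python scripts to look and compute and a tool call to move; the robot and the scene stay as the last step left them, time stands still between calls to the robot, and variables do not carry over. Pictures are saved under pics/ and viewed, and the job is handed in when it is done.

Besides the shell and the picture viewer there is one more tool, called after "Call:" by a JSON object that holds its "op" and its "data", one argument or row to a line. jog_arm: Moves the arm, as the interface text tells. Its arguments: {"type":"object","properties":{"steps":{"type":"array"},"squeeze":{"type":"number"}},"required":["steps"]}

```bash
ls; mkdir -p pics; cat > h.py <<'E'
import numpy as np, cv2
from station import r
def snap(n,f):
    ci=r.camera_info(n); im,d=r.capture(n)
    np.savez('pics/'+f+'.npz',im=im,d=d,K=np.array(ci['intrinsics']),D=np.array(ci['dist']),P=np.array(ci['pose']))
    cv2.imwrite('pics/'+f+'.png',im[:,:,::-1])
def load(f): return dict(np.load('pics/'+f+'.npz'))
def rays(s,px):
    p=cv2.undistortPoints(np.array(px,float).reshape(-1,1,2),s['K'],s['D']).reshape(-1,2)
    c=np.c_[p[:,0],-p[:,1],-np.ones(len(p))]
    return s['P'][:3,3], c@s['P'][:3,:3].T
def onplane(s,px,z):
    o,d=rays(s,px); return o+d*((z-o[2])/d[:,2])[:,None]
def depthpts(s,px):
    o,d=rays(s,px); px=np.array(px,int).reshape(-1,2); return o+d*s['d'][px[:,1],px[:,0]][:,None]
E
python3 - <<'E'
from h import *
for n in('scene','side','wrist'): snap(n,n+'0'); print(n,r.camera_info(n)['pose'])
print(r.state())
E
```

```text
pics
scene [[ 0.10460677 -0.85767959  0.50343137  1.14908677]
 [ 0.9945126   0.08947321 -0.05421475 -0.05454417]
 [ 0.00145526  0.50634007  0.86233266  1.08249487]
 [ 0.          0.          0.          1.        ]]
side [[-0.94055892  0.27233756 -0.20293145  0.32957039]
 [-0.33960797 -0.74725838  0.57120167  0.63215771]
 [ 0.00391744  0.60616596  0.79532854  1.00883307]
 [ 0.          0.          0.          1.        ]]
wrist [[ 0.37017788 -0.88444216 -0.28413096  0.17746619]
 [ 0.92895889  0.35180197  0.11519878  0.6555703 ]
 [-0.00192883 -0.30659002  0.95183971  0.37385498]
 [ 0.          0.          0.          1.        ]]
{'time_s': 0.15, 'q': array([ 6.60732707e+01,  6.66927275e+00,  8.26275712e+01, -3.12933937e-05,
        9.07569364e+01, -2.16575475e+00]), 'qd': array([ 0.00599184, -0.10578731, -0.21663976, -0.00075794, -0.14760225,
        0.01693544]), 'tau': array([ 4.55129020e-04, -7.32504201e+01, -6.32850981e+01, -1.77106483e-05,
        4.90777369e-03,  4.55371173e-05]), 'tool_pos': array([0.25019401, 0.62675891, 0.23070787]), 'eef_rot': array([[-9.28738549e-01,  3.70735165e-01, -3.80185083e-04],
       [ 3.70735359e-01,  9.28738153e-01, -8.58203553e-04],
       [ 3.49261557e-05, -9.37994775e-04, -9.99999559e-01]]), 'wrist_force': array([-0.29305841, -0.33833926, -0.05452314]), 'moment': array([-0.02278823,  0.02883827, -0.00934332]), 'opening': 0.08531954156893257}
```

View pics/scene0.png

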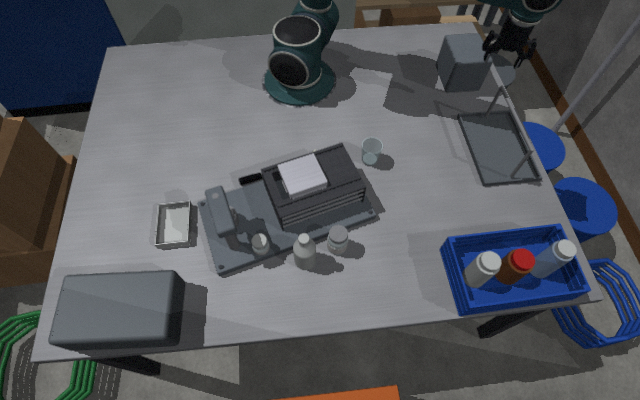

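View pics/side0.png

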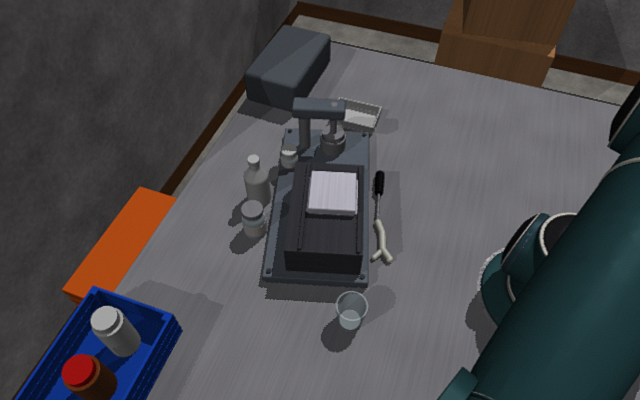

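View pics/wrist0.png

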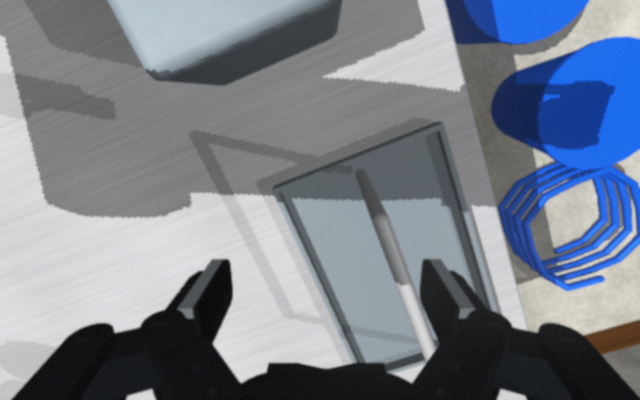

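The scene camera shows the white cover at about (303,175) and the side camera shows it at about (333,192). The press stands in front of the robot, with the plunger on the −y end. Next I'll measure the cover top in both views.

```bash
cat > meas.py <<'E'
from h import *
import sys
def cover(f,seed,z=0.144,th=150,dz=.006):
    s=load(f); im=s['im']
    m=(im.min(2)>th).astype(np.uint8)
    vv,uu=np.mgrid[:400,:640]; P=depthpts(s,np.c_[uu.ravel(),vv.ravel()])
    m&=(abs(P[:,2]-z)<.012).reshape(400,640).astype(np.uint8)
    n,l,st,c=cv2.connectedComponentsWithStats(m)
    k=l[seed[1],seed[0]]; assert k
    m=(l==k).astype(np.uint8)
    cn=max(cv2.findContours(m,cv2.RETR_EXTERNAL,cv2.CHAIN_APPROX_NONE)[0],key=cv2.contourArea)
    W=onplane(s,cn.reshape(-1,2),z)
    (c,wh,a)=cv2.minAreaRect((W[:,:2]*1000).astype(np.float32))
    print(f,st[k],'c',c,'wh',wh,'a',a,'depth z median',np.median(P[m.ravel()>0,2]))
if __name__=='__main__':
    cover('scene0',(303,175)); cover('side0',(333,192))
E
python3 meas.py
python3 - <<'E'
from h import *
for n,b in(('scene0',(190,130,390,280)),('side0',(230,80,410,350))):
    s=load(n); x0,y0,x1,y1=b
    cv2.imwrite('pics/'+n+'_z.png',cv2.resize(s['im'][y0:y1,x0:x1,::-1],None,fx=min(4,600/(y1-y0),800/(x1-x0)),fy=min(4,600/(y1-y0),800/(x1-x0)),interpolation=2))
E
```

```text
scene0 [ 278  154   49   40 1187] c (530.4528198242188, -32.19329071044922) wh (104.98043060302734, 112.60388946533203) a 16.314132690429688 depth z median 0.14442538189854615
side0 [ 309  171   47   39 1668] c (530.7173461914062, -28.73607635498047) wh (107.45850372314453, 112.13196563720703) a 16.071855545043945 depth z median 0.14447517653511427
```

View pics/scene0_z.png

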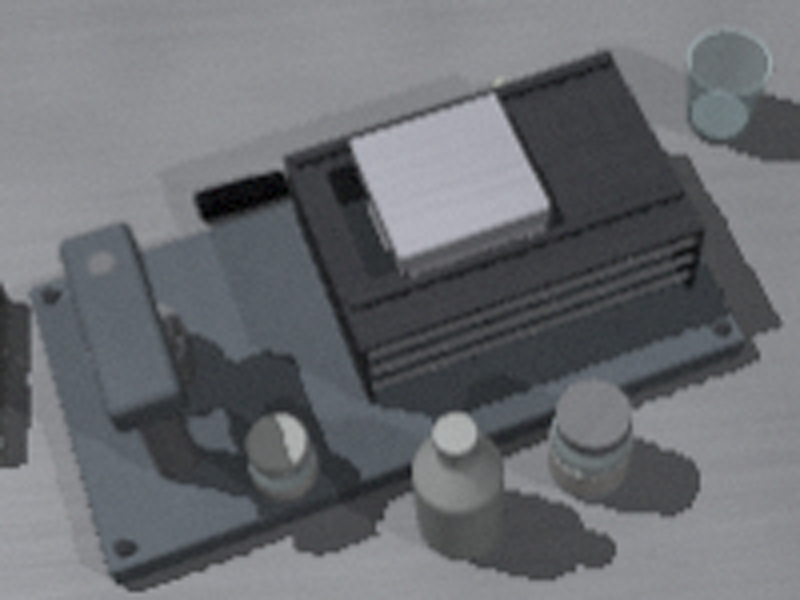

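View pics/side0_z.png

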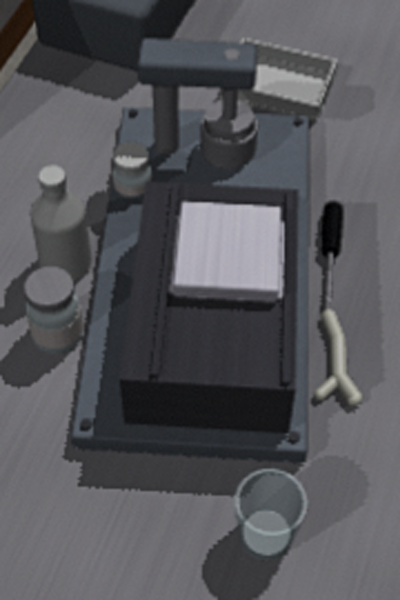

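Call:
{"op": "jog_arm", "data": {
  "steps": [
    [0.4,-0.93,0.4,0,0,-0.144,1],
    [0.4,-0.93,0.4,0,0,-0.144,1],
    [0.4,-0.93,0.4,0,0,-0.144,1],
    [0.4,-0.93,0.4,0,0,-0.144,1],
    [0.4,-0.93,0.4,0,0,-0.144,1],
    [0.4,-0.93,0.4,0,0,-0.144,1],
    [0.4,-0.93,0.4,0,0,-0.144,1],
    [0.4,-0.93,0.4,0,0,-0.144,1]
  ],
  "squeeze": 40
}}

```text
time_s: 0.82
tool_pos: [0.3706, 0.3457, 0.3525]
eef_rot: [[-0.673, 0.74, 0.001], [0.74, 0.673, 0.0], [-0.0, 0.001, -1.0]]
wrist_force: [-0.6, 0.2, -0.1]
opening: 0.0004
```

Call:
{"op": "jog_arm", "data": {
  "steps": [
    [0.5,-0.9,0,0,0,-0.145,1],
    [0.5,-0.9,0,0,0,-0.145,1],
    [0.5,-0.9,0,0,0,-0.145,1],
    [0.5,-0.9,0,0,0,-0.145,1],
    [0.5,-0.9,0,0,0,-0.145,1],
    [0.5,-0.9,0,0,0,-0.145,1],
    [0.5,-0.9,0,0,0,-0.145,1],
    [0.5,-0.9,0,0,0,-0.145,1]
  ]
}}

```text
time_s: 1.48
tool_pos: [0.5216, 0.074, 0.3508]
eef_rot: [[-0.277, 0.961, -0.001], [0.961, 0.277, -0.001], [-0.001, -0.001, -1.0]]
wrist_force: [0.2, 0.3, -0.1]
opening: 0.0001
```

Call:
{"op": "jog_arm", "data": {
  "steps": [
    [0.05,-0.33,0,0,0,0,1],
    [0.05,-0.33,0,0,0,0,1],
    [0.05,-0.33,0,0,0,0,1],
    [0.05,-0.33,0,0,0,0,1],
    [0.05,-0.33,0,0,0,0,1],
    [0.05,-0.33,0,0,0,0,1]
  ]
}}

```text
time_s: 1.98
tool_pos: [0.5352, -0.0206, 0.3512]
eef_rot: [[-0.279, 0.96, -0.0], [0.96, 0.279, 0.0], [0.0, -0.0, -1.0]]
wrist_force: [0.5, 0.3, 0.1]
opening: -0.0003
```

```bash
python3 - <<'E'
from h import *
snap('wrist','wrist1'); print(r.state()['tool_pos'],r.camera_info('wrist')['pose'])
E
```

```text
[ 0.53513663 -0.02029079  0.35128918] [[ 0.95981231 -0.26735466 -0.08533353  0.51343293]
 [ 0.2806408   0.91324239  0.29534569  0.05475698]
 [-0.00103185 -0.3074245   0.95157192  0.49443742]
 [ 0.          0.          0.          1.        ]]
```

View pics/wrist1.png

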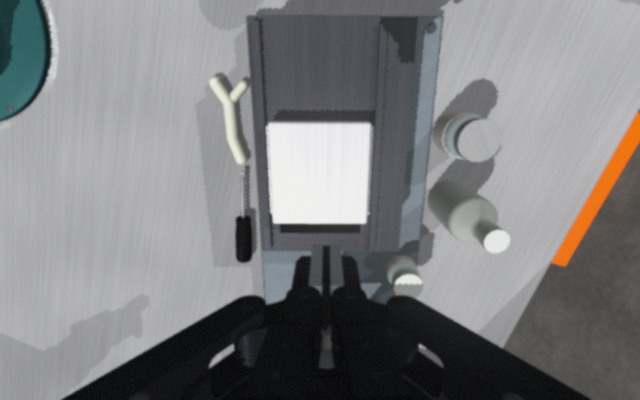

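The wrist view is well aligned with the press. The cover spans about (268–371, 122–224), the deck's −y edge is near row 249 and its +y edge near row 16, and a strip of open window shows at about row 228. I'll get the precise edges from gradient profiles.

```bash
python3 - <<'E'
from h import *
s=load('wrist1')
cv2.imwrite('pics/w1z.png',cv2.resize(s['im'][200:262,240:440,::-1],None,fx=4,fy=4,interpolation=2))
g=s['im'].astype(float).mean(2)
print('cols 255..265 row 0..40',g[5:30,275:300].mean(1).round())
for a,b in((272,285),(290,300),(355,368)): print(a,list(zip(range(215,262),g[215:262,a:b].mean(1).round().astype(int))))
from meas import *
cover('wrist1',(320,170))
vv,uu=np.mgrid[:400,:640];P=depthpts(s,np.c_[uu.ravel(),vv.ravel()]).reshape(400,640,3)
for v in range(218,260,2): print(v,P[v,280].round(4),P[v,362].round(4))
E
```

```text
cols 255..265 row 0..40 [133. 129. 123. 115. 108. 105. 105. 104. 103.  98.  88.  85.  85.  86.
  86.  86.  85.  86.  87.  86.  86.  86.  85.  86.  86.]
272 [(215, np.int64(234)), (216, np.int64(233)), (217, np.int64(232)), (218, np.int64(231)), (219, np.int64(230)), (220, np.int64(230)), (221, np.int64(227)), (222, np.int64(216)), (223, np.int64(169)), (224, np.int64(106)), (225, np.int64(75)), (226, np.int64(67)), (227, np.int64(66)), (228, np.int64(67)), (229, np.int64(70)), (230, np.int64(72)), (231, np.int64(74)), (232, np.int64(80)), (233, np.int64(87)), (234, np.int64(92)), (235, np.int64(94)), (236, np.int64(94)), (237, np.int64(94)), (238, np.int64(94)), (239, np.int64(93)), (240, np.int64(92)), (241, np.int64(93)), (242, np.int64(93)), (243, np.int64(91)), (244, np.int64(91)), (245, np.int64(93)), (246, np.int64(96)), (247, np.int64(96)), (248, np.int64(96)), (249, np.int64(98)), (250, np.int64(106)), (251, np.int64(120)), (252, np.int64(129)), (253, np.int64(131)), (254, np.int64(131)), (255, np.int64(131)), (256, np.int64(131)), (257, np.int64(130)), (258, np.int64(130)), 
[... 2732 characters left out ...]
9] [ 0.6034 -0.0937  0.1203]
236 [ 0.5055 -0.125   0.1205] [ 0.6041 -0.0959  0.1212]
238 [ 0.5062 -0.1269  0.1222] [ 0.6053 -0.0991  0.1198]
240 [ 0.5069 -0.1293  0.1226] [ 0.606  -0.1014  0.1205]
242 [ 0.5075 -0.1331  0.1204] [ 0.6068 -0.104   0.1206]
244 [ 0.5082 -0.1359  0.1202] [ 0.6077 -0.1068  0.1203]
246 [ 0.5088 -0.1384  0.1206] [ 0.6086 -0.1093  0.1205]
248 [ 0.5095 -0.1406  0.1216] [ 0.6091 -0.1114  0.1218]
250 [ 0.5102 -0.1446  0.1192] [ 0.6104 -0.1147  0.1203]
252 [ 0.5102 -0.195   0.0306] [ 0.6348 -0.1589  0.03  ]
254 [ 0.511  -0.1988  0.0299] [ 0.6362 -0.1627  0.0292]
256 [ 0.5119 -0.2016  0.031 ] [ 0.6369 -0.1654  0.0304]
258 [ 0.5127 -0.2054  0.0304] [ 0.6379 -0.1685  0.0311]
```

View pics/w1z.png

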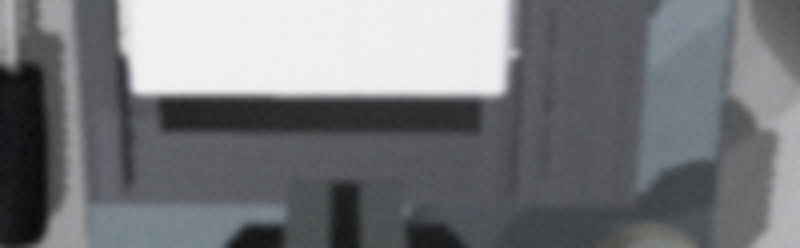

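```bash
python3 - <<'E'
from h import *
s=load('wrist1')
t=np.radians(16.05); X=np.array([np.cos(t),np.sin(t)]);Y=np.array([-np.sin(t),np.cos(t)])
c=np.array([.5298,-.0302])
def show(n,px,z):
    p=onplane(s,px,z)[:,:2]; print(n,p.round(4).tolist(),'rel x,y',((p-c)@X).round(4),((p-c)@Y).round(4))
show('win -y',[(280,232.4),(320,232.4),(360.5,232.4)],.120)
show('deck -y',[(275,250.7),(290,250.7)],.12)
show('deck +y',[(285,14.5),(340,14.5)],.12)
# angle from cover edges: subpixel
g=s['im'].astype(float).mean(2)
def edge(p,lvl=150):
    i=np.where((p[:-1]>lvl)!=(p[1:]>lvl))[0][0]; return i+(p[i]-lvl)/(p[i]-p[i+1])
bot=[(u,210+edge(g[210:235,u])) for u in range(275,366,10)]
top=[(u,110+edge(g[110:135,u])) for u in range(275,366,10)]
lef=[(255+edge(g[v,255:285]),v) for v in range(130,218,10)]
rig=[(355+edge(g[v,355:385]),v) for v in range(130,218,10)]
for n,e in(('bot',bot),('top',top),('lef',lef),('rig',rig)):
    p=onplane(s,e,.144)[:,:2]; d=p[-1]-p[0]; 
    f=np.polyfit((p-c)@(X if n in('bot','top') else Y),(p-c)@(Y if n in('bot','top') else X),1)
    print(n,'slope deg',np.degrees(np.arctan(f[0])).round(2),'off',f[1].round(4))
E
```

```text
win -y [[0.5043, -0.1205], [0.5524, -0.1065], [0.601, -0.0922]] rel x,y [-0.0494  0.0006  0.0513] [-0.0797 -0.0795 -0.0793]
deck -y [[0.5043, -0.1469], [0.5226, -0.1416]] rel x,y [-0.0568 -0.0377] [-0.1051 -0.105 ]
deck +y [[0.452, 0.1155], [0.5057, 0.1312]] rel x,y [-0.0345  0.0215] [0.1615 0.1618]
bot slope deg 0.21 off -0.0576
top slope deg 0.01 off 0.0573
lef slope deg 7.32 off -0.0619
rig slope deg -0.09 off 0.0556
```

Call:
{"op": "jog_arm", "data": {
  "steps": [
    [0.063,-0.312,0,0,0,0,1],
    [0.063,-0.312,0,0,0,0,1],
    [0.063,-0.312,-0.1,0,0,0,1],
    [0.063,-0.312,-0.24,0,0,0,1],
    [0.063,-0.312,-0.38,0,0,0,1],
    [0.063,-0.312,-0.5,0,0,0,1],
    [0.063,-0.312,-0.57,0,0,0,1],
    [0.063,-0.312,-0.57,0,0,0,1]
  ]
}}

```text
time_s: 2.7
tool_pos: [0.5525, -0.1131, 0.1752]
eef_rot: [[-0.281, 0.96, -0.007], [0.96, 0.281, 0.002], [0.004, -0.006, -1.0]]
wrist_force: [-0.1, 0.2, -0.3]
opening: -0.0
```

```bash
python3 - <<'E'
from h import *
snap('side','side2'); s=load('side2');snap('scene','scene2');
cv2.imwrite('pics/side2z.png',cv2.resize(s['im'][80:330,230:480,::-1],None,fx=2.4,fy=2.4,interpolation=2))
print(r.state()['tool_pos'],r.state()['wrist_force'])
E
```

```text
[ 0.55433227 -0.11384775  0.18105636] [-0.18812325  0.16125907  0.76612326]
```

View pics/side2z.png

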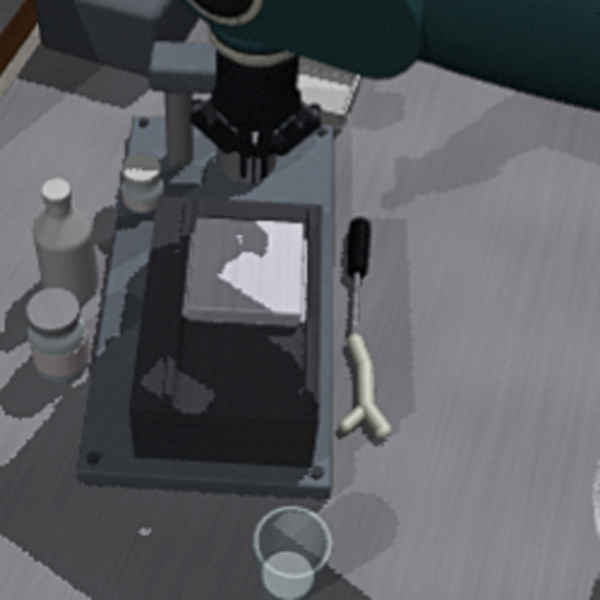

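The fingers hang freely in front of the cover's −y side, clear of the guard and the plunger. I'll go down slowly.

Call:
{"op": "jog_arm", "data": {
  "steps": [
    [0,0,-0.04,0,0,0,1],
    [0,0,-0.08,0,0,0,1],
    [0,0,-0.11,0,0,0,1],
    [0,0,-0.135,0,0,0,1],
    [0,0,-0.15,0,0,0,1],
    [0,0,-0.157,0,0,0,1],
    [0,0,-0.16,0,0,0,1],
    [0,0,-0.16,0,0,0,1]
  ]
}}

```text
time_s: 3.47
tool_pos: [0.5542, -0.1147, 0.1324]
eef_rot: [[-0.279, 0.96, 0.0], [0.96, 0.279, -0.0], [-0.0, 0.0, -1.0]]
wrist_force: [-0.7, -0.4, 0.5]
opening: -0.0002
```

Call:
{"op": "jog_arm", "data": {
  "steps": [
    [-0.005,0.016,0,0,0,0,1],
    [-0.01,0.035,0,0,0,0,1],
    [-0.016,0.055,0,0,0,0,1],
    [-0.022,0.077,0,0,0,0,1],
    [-0.029,0.1,0,0,0,0,1],
    [-0.036,0.125,0,0,0,0,1],
    [-0.043,0.15,0,0,0,0,1],
    [-0.05,0.175,0,0,0,0,1]
  ]
}}

```text
time_s: 4.13
tool_pos: [0.5389, -0.0614, 0.1325]
eef_rot: [[-0.279, 0.96, 0.0], [0.96, 0.279, -0.0], [-0.0, 0.0, -1.0]]
wrist_force: [0.1, -3.0, 1.4]
opening: 0.0003
```

Call:
{"op": "jog_arm", "data": {
  "steps": [
    [-0.007,0.025,0,0,0,0,1],
    [-0.014,0.05,0,0,0,0,1],
    [-0.021,0.073,0,0,0,0,1],
    [-0.027,0.095,0,0,0,0,1],
    [-0.033,0.113,0,0,0,0,1],
    [-0.037,0.128,0,0,0,0,1],
    [-0.039,0.135,0,0,0,0,1],
    [-0.04,0.138,0,0,0,0,1]
  ]
}}

```text
time_s: 4.8
tool_pos: [0.5271, -0.0205, 0.1323]
eef_rot: [[-0.28, 0.96, -0.0], [0.96, 0.28, -0.0], [-0.0, -0.0, -1.0]]
wrist_force: [0.9, -2.7, 0.3]
opening: -0.0
```

Call:
{"op": "jog_arm", "data": {
  "steps": [
    [-0.001,0.005,0,0,0,0,1],
    [-0.003,0.01,0,0,0,0,1],
    [-0.004,0.015,0,0,0,0,1],
    [-0.006,0.02,0,0,0,0,1],
    [-0.006,0.02,0,0,0,0,1]
  ]
}}

```text
time_s: 5.22
tool_pos: [0.5253, -0.0146, 0.1323]
eef_rot: [[-0.279, 0.96, -0.0], [0.96, 0.279, 0.0], [0.0, -0.0, -1.0]]
wrist_force: [1.1, 0.1, -0.2]
opening: -0.0001
```

Call:
{"op": "jog_arm", "data": {
  "steps": [
    [-0.001,0.003,0,0,0,0,1],
    [-0.002,0.006,0,0,0,0,1],
    [-0.003,0.01,0,0,0,0,1],
    [-0.003,0.01,0,0,0,0,1]
  ]
}}

```text
time_s: 5.55
tool_pos: [0.525, -0.0138, 0.1323]
eef_rot: [[-0.279, 0.96, 0.001], [0.96, 0.279, -0.004], [-0.005, 0.0, -1.0]]
wrist_force: [7.1, -20.8, -2.0]
opening: 0.0002
```

Call:
{"op": "jog_arm", "data": {
  "steps": [
    [-0.001,0.003,0,0,0,0,1],
    [-0.002,0.006,0,0,0,0,1],
    [-0.003,0.01,0,0,0,0,1],
    [-0.003,0.01,0,0,0,0,1]
  ]
}}

```text
time_s: 5.88
tool_pos: [0.5249, -0.0134, 0.1325]
eef_rot: [[-0.277, 0.961, 0.004], [0.961, 0.277, -0.01], [-0.011, 0.001, -1.0]]
wrist_force: [16.1, -44.4, -6.7]
opening: 0.0
```

The cover is hard against its open stop: 44 N, with the TCP at y ≈ 46 mm in press axes, as expected. I'll back off to the middle of the window.

Call:
{"op": "jog_arm", "data": {
  "steps": [
    [0.005,-0.03,0,0,0,0,1],
    [0.01,-0.07,0,0,0,0,1],
    [0.015,-0.11,0,0,0,0,1],
    [0.02,-0.145,0,0,0,0,1],
    [0.022,-0.165,0,0,0,0,1],
    [0.023,-0.173,0,0,0,0,1],
    [0.023,-0.173,0,0,0,0,1]
  ]
}}

```text
time_s: 6.47
tool_pos: [0.5304, -0.0612, 0.1322]
eef_rot: [[-0.279, 0.96, -0.0], [0.96, 0.279, 0.0], [0.0, -0.0, -1.0]]
wrist_force: [0.5, 0.7, -0.2]
opening: 0.0002
```

```bash
python3 - <<'E'
from h import *
snap('scene','scene3');snap('wrist','wrist3'); s=load('scene3')
a=cv2.resize(s['im'][130:280,190:390,::-1],None,fx=3,fy=3,interpolation=2)
cv2.imwrite('pics/scene3z.png',a)
print(r.state()['tool_pos'],r.state()['wrist_force'])
E
```

```text
[ 0.53040586 -0.06054512  0.13225116] [ 0.05598585  0.44150896 -0.6181531 ]
```

View pics/scene3z.png

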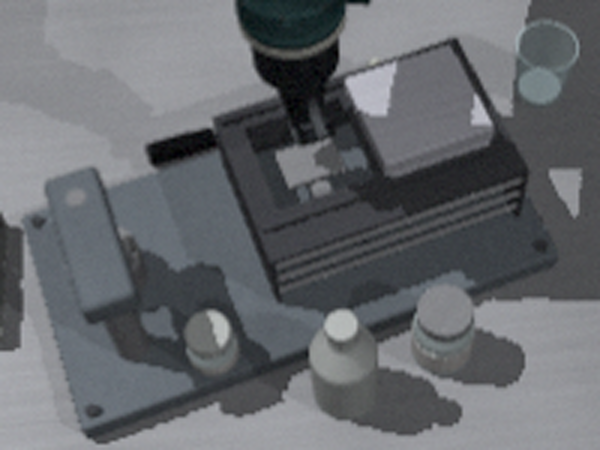

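View pics/wrist3.png

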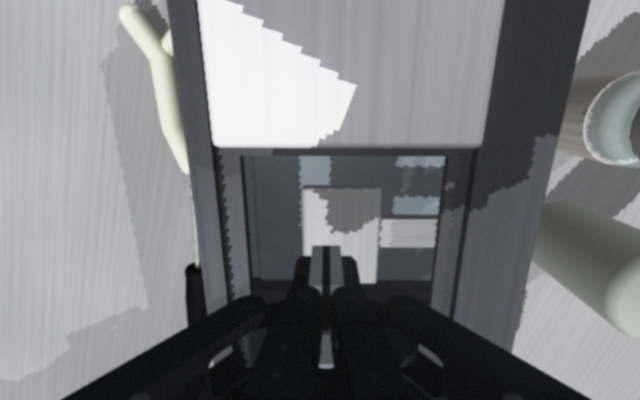

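The cover is clear of the window. In the wrist view the pad is centred at about (342,235), just ahead of the fingers. Before descending I'll check the gripper's profile against the rails using the earlier side and scene depth.

```bash
python3 - <<'E'
from h import *
t=np.radians(16.2); X=np.array([np.cos(t),np.sin(t)]);Y=np.array([-np.sin(t),np.cos(t)])
for f,T in(('side2',(.5543,-.1138,.1811)),('scene2',(.5543,-.1138,.1811)),('scene3',(.5304,-.0606,.1322))):
    s=load(f);vv,uu=np.mgrid[:400,:640];P=depthpts(s,np.c_[uu.ravel(),vv.ravel()])-np.array(T)
    ok=s['d'].ravel()>0; x=P[:,:2]@X;y=P[:,:2]@Y;z=P[:,2]
    for h in range(0,110,10):
        k=ok&(abs(x)<.09)&(abs(y)<.07)&(z>h/1e3)&(z<h/1e3+.01)
        if f=='scene3' and h<20: continue
        if k.sum(): print(f,h,k.sum(),'x',(x[k].min()*1e3).round(),(x[k].max()*1e3).round(),'y',(y[k].min()*1e3).round(),(y[k].max()*1e3).round())
E
```

```text
side2 0 30 x -14.0 13.0 y 5.0 15.0
side2 10 33 x -14.0 13.0 y 5.0 14.0
side2 20 36 x -13.0 13.0 y 5.0 16.0
side2 30 39 x -29.0 29.0 y -7.0 16.0
side2 40 119 x -36.0 34.0 y -11.0 18.0
side2 50 114 x -40.0 41.0 y -12.0 18.0
side2 60 121 x -50.0 50.0 y -10.0 21.0
side2 70 122 x -61.0 57.0 y 0.0 21.0
side2 80 218 x -60.0 61.0 y -12.0 21.0
side2 90 161 x -58.0 53.0 y -5.0 24.0
side2 100 102 x -44.0 42.0 y -8.0 22.0
scene2 0 8 x -8.0 14.0 y -12.0 4.0
scene2 10 3 x -4.0 6.0 y -13.0 -10.0
scene2 20 2 x -1.0 6.0 y -12.0 -11.0
scene2 40 12 x 6.0 27.0 y -15.0 12.0
scene2 50 10 x 9.0 38.0 y -14.0 -2.0
scene2 60 19 x -7.0 41.0 y -19.0 15.0
scene2 70 11 x 11.0 50.0 y -19.0 15.0
scene2 80 44 x 15.0 62.0 y -19.0 16.0
scene2 90 59 x 11.0 62.0 y -21.0 17.0
scene2 100 43 x 14.0 46.0 y -20.0 17.0
scene3 20 3 x 1.0 7.0 y -13.0 -13.0
scene3 30 1 x -6.0 -6.0 y -14.0 -14.0
scene3 40 5 x 9.0 24.0 y -15.0 -11.0
scene3 50 18 x 9.0 31.0 y -15.0 -1.0
scene3 60 12 x -14.0 41.0 y -20.0 -7.0
scene3 70 12 x -13.0 43.0 y -20.0 -10.0
scene3 80 27 x 16.0 59.0 y -19.0 10.0
scene3 90 56 x 7.0 58.0 y -22.0 16.0
scene3 100 39 x 14.0 46.0 y -22.0 17.0
```

Clearance is fine: about ±30–36 mm at deck height inside a ±50 mm window. Pressing down.

Call:
{"op": "jog_arm", "data": {
  "steps": [
    [0,0,-0.025,0,0,0,1],
    [0,0,-0.05,0,0,0,1],
    [0,0,-0.075,0,0,0,1],
    [0,0,-0.095,0,0,0,1],
    [0,0,-0.11,0,0,0,1],
    [0,0,-0.122,0,0,0,1],
    [0,0,-0.13,0,0,0,1],
    [0,0,-0.133,0,0,0,1]
  ]
}}

```text
time_s: 7.23
tool_pos: [0.5303, -0.0607, 0.0921]
eef_rot: [[-0.279, 0.96, -0.001], [0.96, 0.279, 0.0], [0.0, -0.001, -1.0]]
wrist_force: [-4.7, 0.1, 5.5]
opening: -0.0002
```

Call:
{"op": "jog_arm", "data": {
  "steps": [
    [0,0,-0.004,0,0,0,1],
    [0,0,-0.008,0,0,0,1],
    [0,0,-0.012,0,0,0,1],
    [0,0,-0.015,0,0,0,1],
    [0,0,-0.015,0,0,0,1]
  ]
}}

```text
time_s: 7.65
tool_pos: [0.5304, -0.0607, 0.088]
eef_rot: [[-0.279, 0.96, -0.0], [0.96, 0.279, -0.0], [0.0, -0.0, -1.0]]
wrist_force: [-5.4, -0.1, 5.8]
opening: -0.0
```

Call:
{"op": "jog_arm", "data": {
  "steps": [
    [0,0,-0.003,0,0,0,1],
    [0,0,-0.006,0,0,0,1],
    [0,0,-0.009,0,0,0,1],
    [0,0,-0.009,0,0,0,1]
  ]
}}

```text
time_s: 7.98
tool_pos: [0.5304, -0.0607, 0.0854]
eef_rot: [[-0.279, 0.96, -0.0], [0.96, 0.279, 0.0], [0.0, -0.0, -1.0]]
wrist_force: [-4.6, -0.1, 5.0]
opening: 0.0
```

Call:
{"op": "jog_arm", "data": {
  "steps": [
    [0,0,-0.003,0,0,0,1],
    [0,0,-0.006,0,0,0,1],
    [0,0,-0.006,0,0,0,1]
  ]
}}

```text
time_s: 8.23
tool_pos: [0.5307, -0.0607, 0.0847]
eef_rot: [[-0.279, 0.96, 0.001], [0.96, 0.279, -0.0], [-0.0, 0.001, -1.0]]
wrist_force: [-11.7, 2.8, 15.7]
opening: -0.0001
```

Call:
{"op": "jog_arm", "data": {
  "steps": [
    [0,0,-0.003,0,0,0,1],
    [0,0,-0.006,0,0,0,1],
    [0,0,-0.008,0,0,0,1],
    [0,0,-0.008,0,0,0,1],
    [0,0,-0.008,0,0,0,1]
  ]
}}

```text
time_s: 8.65
tool_pos: [0.531, -0.0607, 0.084]
eef_rot: [[-0.279, 0.96, 0.002], [0.96, 0.279, -0.0], [-0.001, 0.002, -1.0]]
wrist_force: [-18.1, 3.1, 32.0]
opening: -0.0001
```

```bash
python3 - <<'E'
from h import *
snap('scene','scene4');snap('wrist','wrist4'); s=load('scene4')
a=cv2.resize(s['im'][150:220,240:340,::-1],None,fx=6,fy=6,interpolation=2)
cv2.imwrite('pics/scene4z.png',a)
print(r.state()['tool_pos'],r.state()['wrist_force'])
E
```

```text
[ 0.53100352 -0.06071461  0.08395616] [-17.64040749   3.21466753  33.23106295]
```

View pics/wrist4.png

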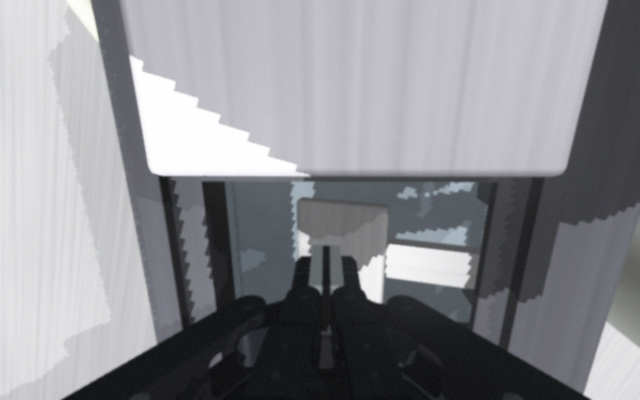

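View pics/scene4z.png

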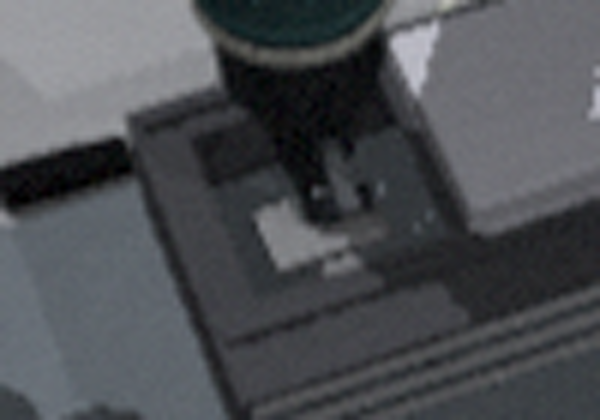

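```bash
python3 - <<'E'
from h import *
t=np.radians(16.1); X=np.array([np.cos(t),np.sin(t)])
s=load('wrist4');vv,uu=np.mgrid[206:240,305:383:2];P=depthpts(s,np.c_[uu.ravel(),vv.ravel()])
x=(P[:,:2]-[.538,-.0585])@X; k=(P[:,2]>.07)&(P[:,2]<.105)
f=np.polyfit(x[k],P[k,2],1);print(k.sum(),np.arctan(f[0]),f[1],np.ptp(x[k]))
E
```

```text
1321 0.2514220007651862 0.08593190027538408 0.035712536202641296
```

Call:
{"op": "jog_arm", "data": {
  "steps": [
    [0,0,0,0,0,0,1],
    [0,0,0,0,0,0,1],
    [0,0,0,0,0,0,1],
    [0,0,0,0,0,0,1],
    [0,0,0,0,0,0,1],
    [0,0,0,0,0,0,1],
    [0,0,0,0,0,0,1],
    [0,0,0,0,0,0,1]
  ]
}}

```text
time_s: 9.42
tool_pos: [0.531, -0.0607, 0.084]
eef_rot: [[-0.279, 0.96, 0.002], [0.96, 0.279, -0.0], [-0.001, 0.002, -1.0]]
wrist_force: [-18.0, 2.1, 33.8]
opening: -0.0
```

Call:
{"op": "jog_arm", "data": {
  "steps": [
    [0,0,0,0,0,0,1],
    [0,0,0,0,0,0,1],
    [0,0,0,0,0,0,1],
    [0,0,0,0,0,0,1],
    [0,0,0,0,0,0,1],
    [0,0,0,0,0,0,1],
    [0,0,0,0,0,0,1],
    [0,0,0,0,0,0,1]
  ]
}}

```text
time_s: 10.08
tool_pos: [0.531, -0.0607, 0.084]
eef_rot: [[-0.279, 0.96, 0.002], [0.96, 0.279, -0.0], [-0.001, 0.002, -1.0]]
wrist_force: [-16.7, 3.0, 32.9]
opening: -0.0001
```

The pad tilt measures 0.251 rad, fully down, and it has been held for about 1.9 s. Coming out.

Call:
{"op": "jog_arm", "data": {
  "steps": [
    [0,0,0.02,0,0,0,1],
    [0,0,0.05,0,0,0,1],
    [0,0,0.09,0,0,0,1],
    [0,0,0.14,0,0,0,1],
    [0,0,0.22,0,0,0,1],
    [0,0,0.32,0,0,0,1],
    [0,0,0.44,0,0,0,1],
    [0,0,0.53,0,0,0,1]
  ]
}}

```text
time_s: 10.75
tool_pos: [0.5306, -0.0607, 0.2432]
eef_rot: [[-0.279, 0.96, 0.002], [0.96, 0.279, -0.0], [-0.001, 0.002, -1.0]]
wrist_force: [1.1, -0.2, 0.6]
opening: 0.0001
```

Call:
{"op": "jog_arm", "data": {
  "steps": [
    [0,0,0.05,0,0,0,1],
    [-0.02,0.08,0.05,0,0,0,1],
    [-0.05,0.2,0.05,0,0,0,1],
    [-0.08,0.33,0.05,0,0,0,1],
    [-0.11,0.46,0.05,0,0,0,1],
    [-0.14,0.57,0.05,0,0,0,1],
    [-0.155,0.63,0.05,0,0,0,1],
    [-0.163,0.66,0.05,0,0,0,1]
  ]
}}

```text
time_s: 11.42
tool_pos: [0.4808, 0.1395, 0.2547]
eef_rot: [[-0.282, 0.96, -0.0], [0.96, 0.282, 0.0], [0.0, -0.0, -1.0]]
wrist_force: [0.5, -0.3, -0.8]
opening: 0.0002
```

```bash
python3 - <<'E'
from h import *
snap('scene','scene5');snap('side','side5'); s=load('scene5')
a=cv2.resize(s['im'][130:280,190:390,::-1],None,fx=4,fy=4,interpolation=2)
cv2.imwrite('pics/scene5z.png',a)
print(r.state()['tool_pos'],r.state()['wrist_force'])
E
```

```text
[0.4812903  0.13820853 0.25470159] [-1.33890287 -0.96894306  0.19010609]
```

View pics/scene5z.png

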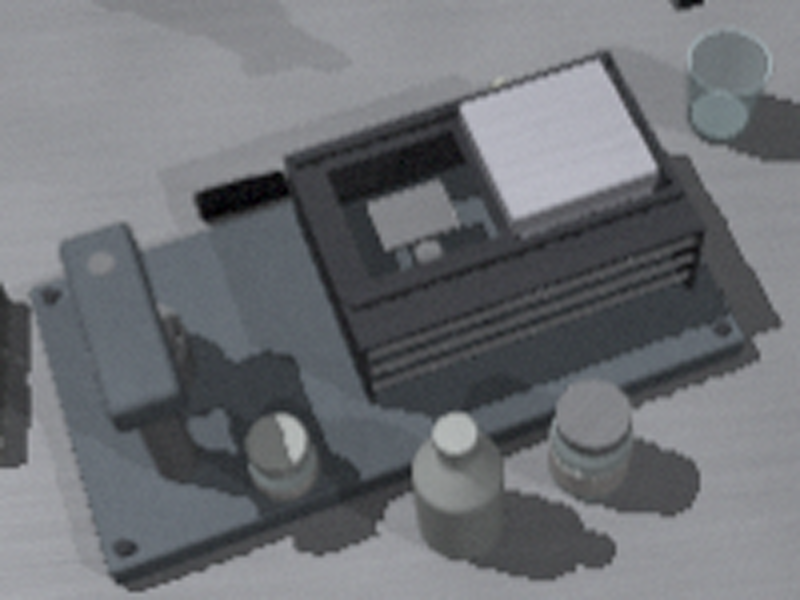

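View pics/side5.png

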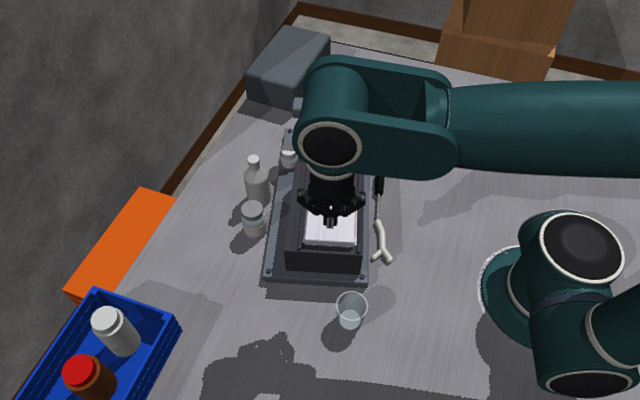

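The lever is back up, the cover is fully open, and the other objects haven't moved. Going down on the +y side.

```bash
python3 - <<'E'
from meas import *
cover('scene5',(330,164))
E
```

```text
scene5 [ 305  145   49   39 1139] c (506.85687255859375, 50.13666534423828) wh (105.28800201416016, 112.62773895263672) a 15.816019058227539 depth z median 0.1440837395930794
```

Call:
{"op": "jog_arm", "data": {
  "steps": [
    [0,0,-0.1,0,0,0,1],
    [0,0,-0.2,0,0,0,1],
    [0,0,-0.28,0,0,0,1],
    [0,0,-0.34,0,0,0,1],
    [0,0,-0.38,0,0,0,1],
    [0,0,-0.4,0,0,0,1],
    [0,0,-0.408,0,0,0,1],
    [0,0,-0.408,0,0,0,1]
  ]
}}

```text
time_s: 12.18
tool_pos: [0.4819, 0.1369, 0.133]
eef_rot: [[-0.279, 0.96, 0.0], [0.96, 0.279, 0.0], [-0.0, 0.0, -1.0]]
wrist_force: [-0.4, -0.9, 0.3]
opening: 0.0002
```

Call:
{"op": "jog_arm", "data": {
  "steps": [
    [0.006,-0.02,0,0,0,0,1],
    [0.012,-0.042,0,0,0,0,1],
    [0.018,-0.064,0,0,0,0,1],
    [0.026,-0.09,0,0,0,0,1],
    [0.034,-0.118,0,0,0,0,1],
    [0.042,-0.146,0,0,0,0,1],
    [0.051,-0.176,0,0,0,0,1],
    [0.06,-0.206,0,0,0,0,1]
  ]
}}

```text
time_s: 12.85
tool_pos: [0.4998, 0.0745, 0.1327]
eef_rot: [[-0.279, 0.96, -0.0], [0.96, 0.279, 0.0], [0.0, -0.0, -1.0]]
wrist_force: [-1.2, 2.2, 2.0]
opening: 0.0
```

Call:
{"op": "jog_arm", "data": {
  "steps": [
    [0.009,-0.03,0,0,0,0,1],
    [0.017,-0.06,0,0,0,0,1],
    [0.026,-0.09,0,0,0,0,1],
    [0.035,-0.12,0,0,0,0,1],
    [0.043,-0.15,0,0,0,0,1],
    [0.051,-0.177,0,0,0,0,1],
    [0.057,-0.197,0,0,0,0,1],
    [0.061,-0.212,0,0,0,0,1]
  ]
}}

```text
time_s: 13.52
tool_pos: [0.518, 0.0111, 0.1325]
eef_rot: [[-0.279, 0.96, -0.0], [0.96, 0.279, -0.0], [0.0, -0.0, -1.0]]
wrist_force: [-0.2, 1.9, 0.1]
opening: -0.0
```

Call:
{"op": "jog_arm", "data": {
  "steps": [
    [0.001,-0.004,0,0,0,0,1],
    [0.002,-0.008,0,0,0,0,1],
    [0.003,-0.012,0,0,0,0,1],
    [0.003,-0.012,0,0,0,0,1]
  ]
}}

```text
time_s: 13.85
tool_pos: [0.5188, 0.0083, 0.1326]
eef_rot: [[-0.28, 0.96, 0.0], [0.96, 0.28, -0.0], [-0.0, 0.0, -1.0]]
wrist_force: [-0.4, -0.3, 0.0]
opening: -0.0
```

Call:
{"op": "jog_arm", "data": {
  "steps": [
    [0.001,-0.003,0,0,0,0,1],
    [0.002,-0.006,0,0,0,0,1],
    [0.003,-0.01,0,0,0,0,1],
    [0.003,-0.01,0,0,0,0,1]
  ]
}}

```text
time_s: 14.18
tool_pos: [0.5189, 0.0078, 0.1326]
eef_rot: [[-0.281, 0.96, -0.002], [0.96, 0.281, 0.005], [0.006, -0.0, -1.0]]
wrist_force: [-8.6, 23.6, 4.1]
opening: -0.0
```

Call:
{"op": "jog_arm", "data": {
  "steps": [
    [0.001,-0.003,0,0,0,0,1],
    [0.002,-0.006,0,0,0,0,1],
    [0.002,-0.006,0,0,0,0,1]
  ]
}}

```text
time_s: 14.43
tool_pos: [0.519, 0.0076, 0.1326]
eef_rot: [[-0.281, 0.96, -0.003], [0.96, 0.281, 0.008], [0.009, -0.001, -1.0]]
wrist_force: [-15.2, 37.9, 7.4]
opening: -0.0002
```

Shut against the stop at 38 N. I'll back off along +y, then go straight up and away.

Call:
{"op": "jog_arm", "data": {
  "steps": [
    [-0.006,0.02,0,0,0,0,1],
    [-0.017,0.06,0,0,0,0,1],
    [-0.03,0.11,0.02,0,0,0,1],
    [-0.04,0.14,0.1,0,0,0,1],
    [-0.04,0.14,0.22,0,0,0,1],
    [-0.04,0.14,0.35,0,0,0,1],
    [-0.04,0.14,0.47,0,0,0,1],
    [-0.04,0.14,0.55,0,0,0,1]
  ]
}}

```text
time_s: 15.1
tool_pos: [0.5083, 0.046, 0.3016]
eef_rot: [[-0.28, 0.96, 0.004], [0.96, 0.28, -0.0], [-0.001, 0.003, -1.0]]
wrist_force: [1.1, -0.5, 0.7]
opening: -0.0002
```

Call:
{"op": "jog_arm", "data": {
  "steps": [
    [-0.06,0.1,0.1,0,0,0,1],
    [-0.12,0.2,0.1,0,0,0,1],
    [-0.18,0.3,0.1,0,0,0,1],
    [-0.2,0.4,0.1,0,0,0,1],
    [-0.2,0.5,0.1,0,0,0,1],
    [-0.2,0.6,0.1,0,0,0,1],
    [-0.2,0.6,0.1,0,0,0,1],
    [-0.2,0.6,0.1,0,0,0,1]
  ]
}}

```text
time_s: 15.77
tool_pos: [0.4478, 0.2268, 0.3273]
eef_rot: [[-0.282, 0.96, -0.0], [0.96, 0.282, -0.001], [-0.001, -0.001, -1.0]]
wrist_force: [-0.4, -0.1, 0.1]
opening: -0.0
```

```bash
python3 - <<'E'
from meas import *
snap('scene','scene6');snap('side','side6')
cover('scene6',(290,180))
s=load('scene6')
cv2.imwrite('pics/scene6z.png',cv2.resize(s['im'][130:280,150:390,::-1],None,fx=3.3,fy=3.3,interpolation=2))
a=load('scene0')['im'].astype(int);d=abs(a-s['im']).max(2); d[:120]=0
print('changed px boxes',[b.tolist() for b in cv2.connectedComponentsWithStats((cv2.erode((d>40).astype(np.uint8),np.ones((2,2)))))[2][1:] if b[4]>4])
print(r.state()['tool_pos'],r.state()['wrist_force'],r.state()['qd'].round(2))
E
```

```text
scene6 [ 268  157   49   41 1208] c (538.7049560546875, -60.253814697265625) wh (104.9281234741211, 112.89551544189453) a 16.40139389038086 depth z median 0.14435729796136354
changed px boxes [[402, 121, 123, 93, 3598], [489, 122, 3, 4, 8], [496, 124, 5, 4, 11], [306, 154, 21, 36, 284], [269, 166, 20, 33, 306], [556, 190, 32, 32, 612]]
[0.4481134  0.22528152 0.32760087] [-0.91510556  0.39888243  0.27892198] [-0.98 -0.38  0.13  0.11  0.18 -0.03]
```

View pics/scene6z.png

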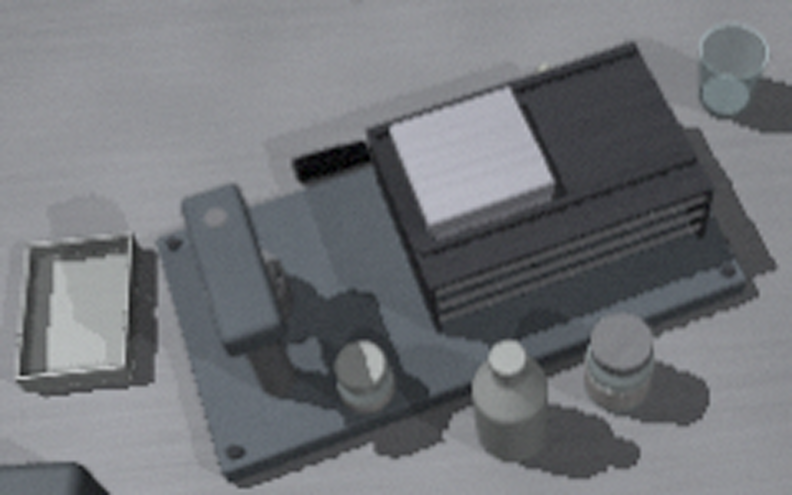

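View pics/side6.png

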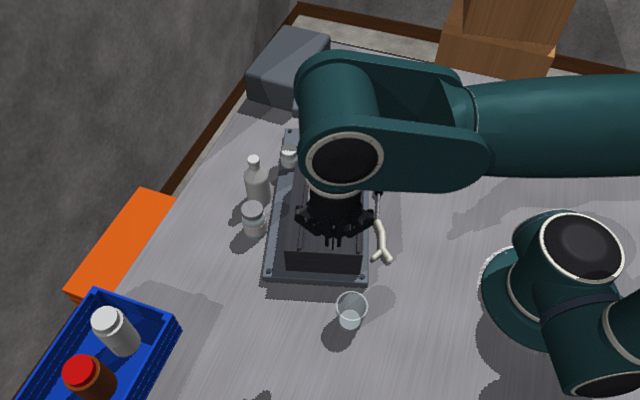

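The cover moved 114.9 mm between its open and shut positions in the scene view, so it is fully shut. Nothing else near the press changed.

```bash
python3 - <<'E'
from h import *
print(r.sign_off(), r.state()['time_s'])
E
```

```text
the job is handed in; nothing more can be done
the job is handed in; nothing more can be done
```

The job is done and handed in, with the last clock reading before sign-off at about 16 s of the 50 s allowed.

- **Opening the cover:** I pushed it with the shut fingertips until it met its stop, at about 47 N total.
- **Pressing the lever:** I reached down through the middle of the window and pressed the lever onto its stop. The measured pad tilt was 0.251 rad, against 0.25 rad for fully down. I held it there for about 1.9 s at about 33 N downward.
- **Closing the cover:** I came out, and the scene camera showed the lever back up. I then pushed the cover shut against its stop, at about 41 N total.

**Last checks:**
- **Cover:** it travelled 114.9 mm between open and shut, against the 115 mm expected.
- **Other objects:** comparing scene pictures from before and after, the only change near the press is the cover. The other changed areas are at the right of the picture, where the arm and its shadow had been; I did not examine them one by one.
- **Arm:** it stands clear at a height of 0.33 m, with about 1 N on the wrist, which is noise level.
- **Guard:** I saw no sign of contact with it. The forces rose only at the cover stops and the lever.

No check failed. The cameras disagreed by about 2–3 mm on the cover's starting position.

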